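# Take the hook plate out of its mould and hang it up to dry

### The arm

A 6-joint arm with a two-finger parallel gripper is mounted at the origin on a cart in front of the work surface, level with it; the furniture and walls round the work are solid. World frame = base frame: x ahead of the robot, y to its left, z up, the work surface at z = 0. Lengths are in m, angles in rad, forces in N, time in s.
With the tool pointing down it reaches from about 0.35 to 0.775 m from the base axis. Payload 5.5 kg.
Tool frame: the origin (TCP) lies on the centre line of the jaws, within the pads' length; the fingertips stand 19 mm ahead of it and the grasp point (between the pads) is the TCP (tips_ahead is the distance from the TCP to the fingertips, in m); z points along the fingers, y is the line along which they close (so a half turn about z gives the same grasp; the last joint's range is limited). The gripper opens to 85 mm and grips with 20 to 120 N. Pads are 22 mm wide; open, the fingers measure 114 mm over their backs; the gripper's body (76 mm by 85 mm) begins 54 mm behind the grasp point. The pads swing forward as they close: fully open they stand 13 mm farther back than shut.
Start: joints at [1.002, 0.313, 0.046, 1.304, 0, 1.431], TCP at [0.239, 0.523, 0.212] pointing down, gripper open.
Joint ranges: [-2.76, 2.76], [-0.86, 1.69], [-1.03, 1.26], [-2.2, 2.34], [-1.47, 1.5], [-3.14, 3.14]. Speed limits (rad/s): [2.57, 2.57, 3.14, 3.14, 3.14, 3.14].

### API

Orientations are given as a rotation vector (axis times angle).
In Python, from cell import * gives the robot as it stands. The module is installed in compiled form; this text tells all that it offers.
- The arm moves only by the tool step_arm, never from a script. Its argument "increments" is text: rows parted by semicolons, each of 5 numbers parted by spaces: the shift along the tool's x, y, z in m, then the turn about the tool's z in rad, then the closure, from -1 (fully open) to 1 (shut). In form: x y z roll gripper; .... A call has 1 to 5 rows; each row is the pose to reach, as a shift and turn from the pose commanded when the call began, along the tool's axes at that moment; what a row does not reach only later rows make up. A row lasts 1/8 s, in which the tool goes at most 62.5 mm and 10.7 degrees, less where a joint would pass 70% of its speed; a pose out of reach is approached as far as the arm can. A call with a gripper value outside its range is refused whole. The fingers move at their own pace and stop on an object; "force" is the grip in N (left out, the last holds). Time passes only in rows, so rows that repeat a pose let the fingers close. It gives the time, the measured TCP pose, the force, the opening and the grip force at its end, in the units of the state.
- observe(): the state, without advancing time (a new reading comes with each control period).
- snapshot(name): name is "scene" or "top"; returns a dict with "image" (400x640x3 uint8, red, green, blue), "fx", "fy", "cx", "cy" (pixels), "position" and "rotation" of the camera in the world. Camera axes: x right, y down, z forward; pixel columns grow to the right and rows downward; lengths in m; the calibration is good to about 2 mm. A picture is of the moment at which its call begins. There is no depth.
- close_job(): hands the job in; it is judged then, once.
The state is a dict: "clock": time; "qpos": joint angles; "joint_vel": joint speeds; "joint_torque": joint torques, N m; "eef_pos": TCP position; "tcp_rot": TCP orientation; "force": force on the tool from outside, world axes, zero at the start; "wrist_torque": the same for the moment, N m; "gripper_width": opening from 0.0 (shut) to 1.0 (fully open); "grasp_force": force on a finger pad.
Only numpy, scipy, OpenCV 4.12 (cv2) and the standard library are available. Lean on these libraries where they do the work, as an engineer would, in place of code of your own. Each camera call takes 0.05 s, during which the arm holds its last target. There are 200 camera calls.

### The job

Lift the clay hook plate out of its tilted plaster mould by its nose and hang it by its eye on the peg of the sloping drying easel. Bring it down the peg until it is against the board before you let go, and leave it lying flat on the board, nose outward, hanging straight down from the peg. Do not disturb the other things on the bench.

Things in the scene. Friction and masses are not known exactly. Their poses are not given: they have to be found in the camera images.
- hook_plate: Loose grey-brown clay plate 100 (x) x 56 (y) x 10 (z) mm, 100 g; round eye (through hole) 25 mm wide at x=+30 mm, y=0; upright nose (fin) to grip: 34 mm along x, 14 mm thick along y, centre x=-12 mm, y=0, from the plate's face z=10 to z=41 mm. Origin: centre of underside; x towards the eye end, z out of the nose side. Starts in mould_full's cavity, flush with the rim, eye end uphill.
- eye (a point): Centre of the hook plate's eye, at the plate's underside (hook plate frame: x = +30 mm, z = 0).
- mould_full: The fixed white plaster mould that holds the hook plate, tilted 25 degrees towards the robot side on a wooden cradle. Block 140 x 98 x 36 mm; cavity 106 (x) x 62 (y) mm, 10 mm deep. Origin: centre of the cavity floor, 62 mm above the table; x up the slope, y across, z square out of the cavity; rim at z=+10 mm.
- mould_empty: A second mould and cradle of the same make whose cavity is empty; fixed; not needed. Origin and axes as mould_full.
- board: Fixed plywood board of the drying easel, 180 (x, up the slope) x 120 (y) mm, 33 degrees from level, facing the robot side; ledge 9 mm high along its lower edge (x=-90 to -80 mm); one wooden peg, 10 mm thick, 36 mm long, square to it at x=+35 mm, y=0. Origin: centre of its front face, 72 mm above the table; z square out of the face.
- peg_root (a point): Where the peg's axis meets the board's front face (board frame: x = +35 mm, y = 0, z = 0). The peg's tip is 36 mm out along the board's z.
- rib: Bystander: wooden kidney-shaped rib, 45 x 90 x 6 mm, lying on the table. Origin: centre of its underside.
- needle: Bystander: needle tool, 10 x 183 x 10 mm, lying along its y. Origin: centre of its underside.
- plaster_stamp: Bystander: white waisted plaster stamp, 31 mm across, 53 mm high, standing. Origin: centre of its underside.
- pot: Bystander: small clay pinch pot, 72 mm across, 64 mm high. Origin: centre of its underside.
- tag: Bystander: clay tag (a disc with a tab), 40 x 62 x 5 mm, lying on the table. Origin: centre of its underside.
- plug: Bystander: brown cone-shaped plug, 23 mm across, 28 mm high, standing. Origin: centre of its underside.

How it is judged:
On the way, in this order (a step that is already met when the one before it is completed fails the run):
1. the hook plate is lifted clear of the mould, held in the fingers (z of hook_plate in the frame of mould_full above 0.02 m and contact force between the fingers and hook_plate above 0.5 N), for 0.1 s.
2. the eye is down the peg, its underside within 20 mm of the board, while the fingers still hold the plate (x of eye in the frame of board between 0.023 and 0.047 m and y of eye in the frame of board between -0.012 and 0.012 m and z of eye in the frame of board below 0.02 m and contact force between the fingers and hook_plate above 0.5 N), for 0.1 s.
At the end, for the whole second after the job is handed in: The hook plate hangs on the peg by its eye: eye centre within 12 mm of the peg's axis along and across the board, its underside within 8 mm of the board, the plate flat to the board within 0.15 rad, pointing straight down the slope from the peg within 0.35 rad, nose outward, at rest (x of eye in the frame of board between 0.023 and 0.047 m and y of eye in the frame of board between -0.012 and 0.012 m and z of eye in the frame of board between -0.004 and 0.008 m and angle between the z axis of hook_plate and the z axis of board, either way round below 0.15 rad and angle between the x axis of hook_plate and the x axis of board, either way round below 0.35 rad and x of hook_plate in the frame of board below 0.03 m and height (world z) of hook_plate above 0.03 m and linear speed of hook_plate below 0.02 m/s); the robot touches nothing.
It fails at once if a bystander (rib, needle tool, stamp, pot, tag or plug) is moved by more than 40 mm (distance of any of rib, needle, plaster_stamp, pot, tag, plug from where it was at the start of the episode above 0.04 m).
It also fails if it takes over 48 s, if anything falls off the work surface, if the arm or the gripper's body presses on something with over 40 N, if the wrist force passes 120 N, or if a joint passes its speed limit or range.

## Working session

There is one attempt and no reset: what is moved stays moved. The work goes in short steps, Python scripts to look and compute and a tool call to move; the robot and the scene stay as the last step left them, time stands still between calls to the robot, and variables do not carry over. Pictures are saved under pics/ and viewed, at most 10 in all, crops included, and the job is handed in when it is done.

Besides the shell and the picture viewer there is one more tool, called after "Call:" as name(argument=value, ...) on one line, values as JSON. step_arm: Moves the arm, as the interface text tells. Its arguments: {"type":"object","properties":{"increments":{"type":"string"},"force":{"type":"number"}},"required":["increments"]}

```bash
mkdir -p pics
python3 - <<'E'
from cell import *
import cv2
for n in("scene","top"):
    s=snapshot(n); cv2.imwrite(f"pics/{n}0.png",s["image"][:,:,::-1])
    print(n,s["fx"],s["fy"],s["cx"],s["cy"],s["position"],s["rotation"])
print(observe())
E
```

```text
scene 432.2033972872636 432.2033972872636 318.2169564094188 205.06936603085947 [-0.07945693 -0.48563698  0.49770965] [-1.86501099  0.93385288 -0.53853465]
top 492.48778565490977 492.48778565490977 317.53813996502475 207.0051747455967 [0.3629181  0.0130587  1.18187815] [-2.10823049  2.12815967 -0.19927605]
{'clock': 0.1, 'qpos': array([1.00238855e+00, 3.13973320e-01, 4.51184151e-02, 1.30358410e+00,
       6.78295866e-06, 1.43120992e+00]), 'joint_vel': array([ 0.00038369, -0.00039667,  0.00224586, -0.0013142 , -0.00120247,
       -0.000277  ]), 'joint_torque': array([ 4.09419998e-03, -4.81725419e+01,  2.99242991e+01,  1.26961918e-02,
       -2.07224394e-05, -5.93611091e-06]), 'eef_pos': array([0.23883026, 0.52254006, 0.21088129]), 'tcp_rot': array([-6.68319140e-01, -3.06909280e+00,  2.41618048e-03]), 'force': array([ 0.39943183, -0.4006812 , -0.67611655]), 'wrist_torque': array([-0.01563277,  0.00783733, -0.02690349]), 'grasp_force': 0.0, 'gripper_width': 0.9973668139528507}
```

View pics/scene0.png

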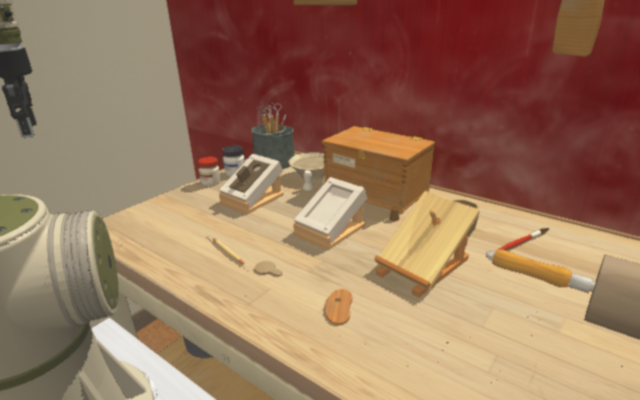

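View pics/top0.png

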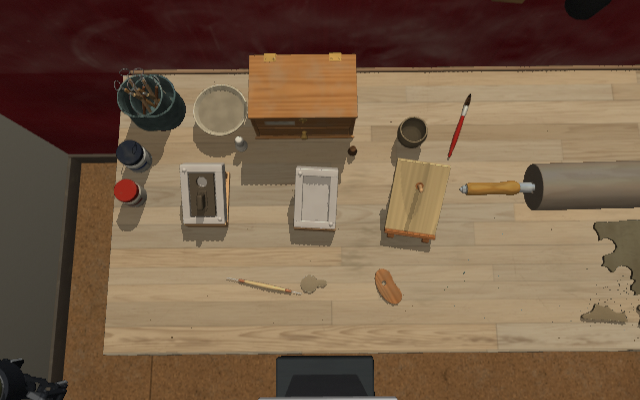

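Scene view: full mould near (252,180), empty mould (332,208), board (430,238) with its peg at (433,215). Top view: full mould (204,195), peg (420,187), with a pot behind the board at (412,132). I'll enlarge these for measuring.

Run:
```python
import cv2,numpy as np
a=cv2.imread("pics/scene0.png");b=cv2.imread("pics/top0.png")
def crop(i,x,y,w,h,k):
    c=cv2.resize(i[y:y+h,x:x+w],None,fx=k,fy=k,interpolation=cv2.INTER_CUBIC)
    for u in range(0,w,10):
        cv2.line(c,(u*k,0),(u*k,8 if (x+u)%50 else 20),(0,0,255),1)
        if (x+u)%20==0: cv2.putText(c,str(x+u),(u*k,18),0,.4,(0,0,255))
    for v in range(0,h,10):
        cv2.line(c,(0,v*k),(8,v*k),(0,0,255),1)
        if (y+v)%20==0: cv2.putText(c,str(y+v),(8,v*k+4),0,.4,(0,0,255))
    return c
cv2.imwrite("pics/cropA.png",np.hstack([crop(b,170,150,66,90,6),crop(a,210,140,66,90,6)]))
cv2.imwrite("pics/cropB.png",np.hstack([crop(b,380,150,80,100,5),crop(a,370,180,80,100,5)][:1]+[crop(a,370,185,120,100,3).copy()] if 0 else [crop(b,380,150,80,116,5),crop(a,370,184,80,116,5)]))
```

```text
(no output)
```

View pics/cropA.png

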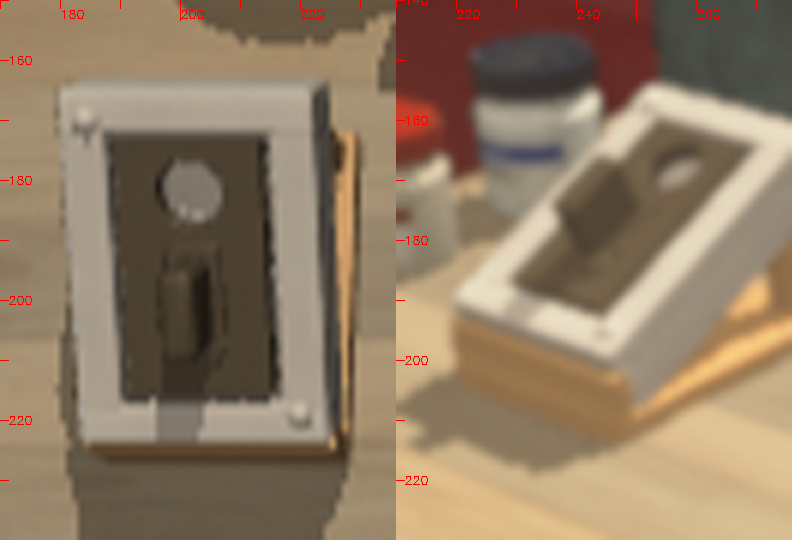

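View pics/cropB.png

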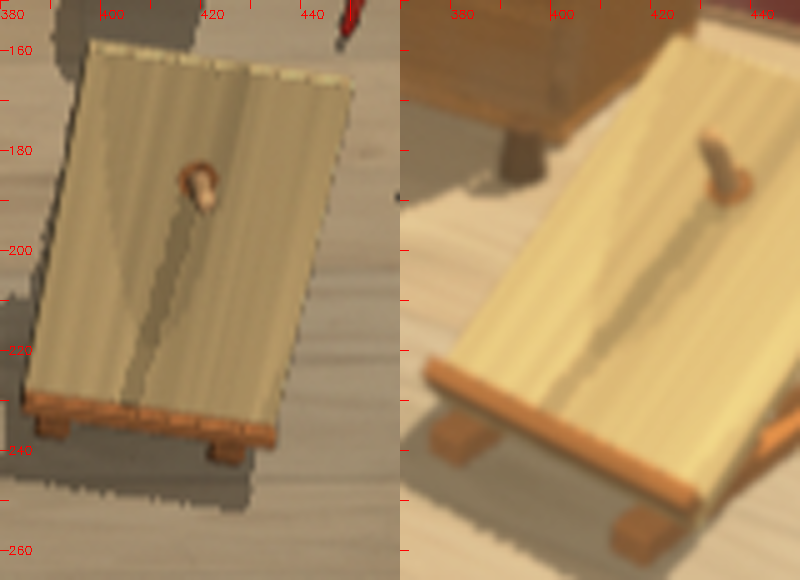

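Mould, cavity and eye corners, and the board corners and peg root and tip, can be read in both views: peg root top (419.6,186.6), scene (436,221.4); eye top (201.7,181.7), scene (257,167.8). Next I fit poses to these.

```bash
cat > h.py <<'E'
import numpy as np
from scipy.optimize import least_squares
from scipy.spatial.transform import Rotation as R
C={"s":(432.2034,318.217,205.069,[-0.07945693,-0.48563698,0.49770965],[-1.86501099,0.93385288,-0.53853465]),
"t":(492.4878,317.538,207.005,[0.3629181,0.0130587,1.18187815],[-2.10823049,2.12815967,-0.19927605])}
def proj(c,P):
    f,cx,cy,p,r=C[c]; q=R.from_rotvec(r).inv().apply(np.atleast_2d(P)-p)
    return np.c_[f*q[:,0]/q[:,2]+cx,f*q[:,1]/q[:,2]+cy]
def rot(yaw,t): return R.from_euler("ZY",[yaw,-t])   # x up the slope by t
def fit(obs,g,tilt=None):
    # obs: list (cam,u,v,x,y,z mm); g start x,y,z,yaw,tilt
    L=np.array([o[3:] for o in obs])/1e3; uv=np.array([o[1:3] for o in obs])-.5
    def res(p):
        W=rot(p[3],p[4]).apply(L)+p[:3]
        return np.concatenate([proj(o[0],w)[0] for o,w in zip(obs,W)])-uv.ravel()
    s=least_squares(res,g,loss="soft_l1"); return s.x,res(s.x).reshape(-1,2)
E
cat > m.py <<'E'
from h import *
np.set_printoptions(precision=4,suppress=True)
M=[("t",180,164,70,49,10),("t",222.3,163.8,70,-49,10),("t",224.8,223.8,-70,-49,10),("t",184.2,223.8,-70,49,10),
("t",187.3,172.2,53,31,10),("t",214.7,172.2,53,-31,10),("t",216.8,217,-53,-31,10),("t",190.2,217,-53,31,10),
("s",252.3,154.2,70,49,10),("s",220.3,190,-70,49,10),("s",246,199.7,-70,-49,10),
("s",253.2,160,53,31,10),("s",270.3,164.2,53,-31,10),("s",229.3,187.5,-53,31,10),("s",244.8,192.2,-53,-31,10)]
B=[("t",398,160,90,60,0),("t",450,167.6,90,-60,0),("t",386,228,-80,60,9),("t",435.4,234.8,-80,-60,9),("t",385,233,-90,60,9),("t",435,239.6,-90,-60,9),
("t",419.6,186.6,35,0,0),("t",421.4,190.8,35,0,36),("s",436,221.4,35,0,0),("s",431.4,211.4,35,0,36),("s",424,191.6,90,60,0),
("s",375.4,255.4,-80,60,9),("s",429.6,282,-80,-60,9)]
for n,o,t in(("mould",M,.436),("board",B,.576)):
    p,r=fit(o,[.4,.2 if n=="mould" else -.2,.07,0,t]); print(n,p,np.degrees(p[3:]),"\n",r.round(1).tolist())
    Rm=rot(p[3],p[4])
    if n=="mould":
        # plate in the mould: find eye/nose offset
        for nm,c,uv,L in(("eye","t",(201.7,181.7),(30,0,10)),("nosetop","t",(199.5,202.3),(-12,0,41)),("eye","s",(257,167.8),(30,0,10))):
            print(nm,proj(c,Rm.apply(np.array(L)/1e3)+p[:3])[0]-uv+.5)
        print("nose mid",Rm.apply([-.012,0,.0255])+p[:3],"nose top",Rm.apply([-.012,0,.041])+p[:3])
    else: print("root",Rm.apply([.035,0,0])+p[:3],"tip",Rm.apply([.035,0,.036])+p[:3])
E
python3 m.py
```

```text
mould [ 0.6166  0.2853  0.0598 -0.0066  0.4277] [-0.38   24.5067] 
 [[-0.9, 0.9], [-0.4, 0.9], [0.1, 0.1], [-0.9, 0.2], [0.1, 0.0], [-0.2, -0.1], [0.1, -0.1], [0.2, -0.0], [1.3, -0.2], [-0.6, -0.0], [0.3, 0.0], [1.2, -0.5], [1.1, 0.2], [-0.6, -0.4], [0.8, 0.8]]
eye [-0.1564  0.3378]
nosetop [-0.062   0.5274]
eye [0.3603 0.007 ]
nose mid [0.5951 0.2855 0.0781] nose top [0.5887 0.2855 0.0922]
board [ 0.5944 -0.2087  0.0697 -0.1486  0.5916] [-8.5136 33.8967] 
 [[-1.0, -0.3], [0.6, -0.8], [-1.4, 1.5], [0.1, 1.7], [-1.1, 0.3], [-0.4, 0.6], [-0.6, -0.5], [-0.6, 0.9], [0.2, 0.3], [0.4, 0.0], [0.6, -0.9], [1.7, 0.0], [1.3, 0.1]]
root [ 0.6231 -0.213   0.0892] tip [ 0.6032 -0.21    0.1191]
```

```bash
cat > d.py <<'E'
import sys
from h import *
from cell import observe
def delta(tgt,yang):  # target TCP (world), angle of tool y from world x (rad)
    o=observe(); T=R.from_rotvec(o["tcp_rot"]); y=T.as_matrix()[:,1]
    a=np.arctan2(y[1],y[0]); w=(yang-a+np.pi/2)%np.pi-np.pi/2
    print("t",o["clock"],"pos",np.round(o["eef_pos"],4),"shift",np.round(T.inv().apply(np.array(tgt)-o["eef_pos"]),4),"roll",round(-w,4),"q",np.round(o["qpos"],2),"tilt",np.round(T.as_matrix()[:,2],3))
MP=np.array([.6166,.2853,.061]);MR=rot(-.0066,.4363)
BP=np.array([.5944,-.2087,.071]);BR=rot(-.1486,.580)
E
python3 -c "
from d import *
g=MP+MR.apply([-.013,0,.0355]);print(g);delta(g+[0,0,.06],np.pi/2-.0066)"
```

```text
[0.5898165  0.28547677 0.08768075]
t 0.1 pos [0.2388 0.5225 0.2109] shift [-0.4178 -0.0696  0.0632] roll -0.4222 q [1.   0.31 0.05 1.3  0.   1.43] tilt [-0.001 -0.001 -1.   ]
```

Call:
step_arm(increments="-0.05 -0.008 0 -0.08 -1; -0.1 -0.017 0 -0.16 -1; -0.15 -0.025 0 -0.24 -1; -0.2 -0.033 0 -0.33 -1; -0.25 -0.042 0 -0.422 -1", force=60)

```text
clock: 0.72
eef_pos: [0.45, 0.3797, 0.2113]
tcp_rot: [-0.006, -3.141, 0.0]
force: [0.6, -0.1, 0.7]
gripper_width: 0.998
grasp_force: 0.0
```

```bash
python3 -c "
from d import *
g=MP+MR.apply([-.013,0,.0355]);delta(g+[0,0,.06],np.pi/2-.0066)"
```

```text
t 0.725 pos [0.45   0.3797 0.2113] shift [-0.1402 -0.0937  0.0635] roll 0.0029 q [0.56 0.34 0.08 1.31 0.   0.57] tilt [-0.001 -0.    -1.   ]
```

Call:
step_arm(increments="-0.045 -0.03 0 0 -1; -0.09 -0.06 0 0 -1; -0.14 -0.0935 0.02 0 -1; -0.14 -0.0935 0.063 0 -1; -0.14 -0.0935 0.063 0 -1")

```text
clock: 1.35
eef_pos: [0.5857, 0.2845, 0.144]
tcp_rot: [-0.013, -3.132, 0.005]
force: [-1.4, -0.2, 0.6]
gripper_width: 1.002
grasp_force: 0.0
```

Run:
```python
from d import *
from cell import *
import cv2
g=MP+MR.apply([-.013,0,.0355]);delta(g,np.pi/2-.0066)
a=snapshot("scene")["image"][100:220,190:300,::-1];b=snapshot("top")["image"][140:240,150:260,::-1]
f=lambda i:cv2.resize(i,(400,440),interpolation=2)
cv2.imwrite("pics/g1.png",np.hstack([f(a),f(b)]))
```

```text
t 1.35 pos [0.5857 0.2845 0.144 ] shift [-0.0047  0.0012  0.0563] roll -0.0017 q [0.33 0.49 0.15 1.24 0.   0.34] tilt [-0.009 -0.003 -1.   ]
```

View pics/g1.png

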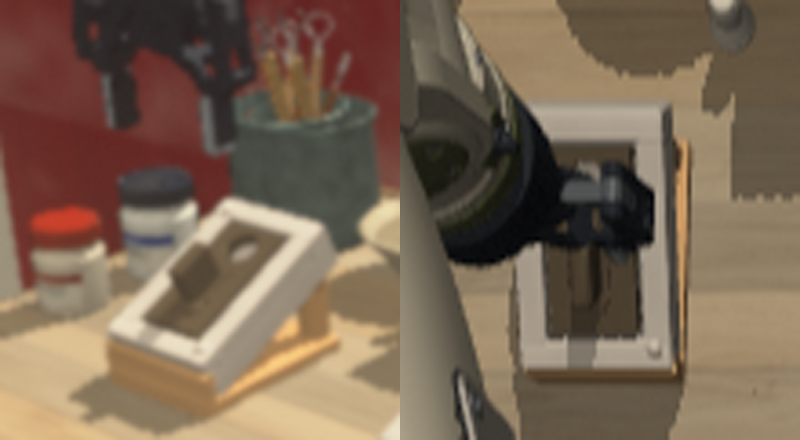

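The open fingers are above the mould, straddling the nose, and nothing has been disturbed. I'll go down in steps.

Call:
step_arm(increments="-0.003 0.001 0.02 0 -1; -0.004 0.001 0.04 0 -1; -0.004 0.001 0.05 0 -1; -0.004 0.001 0.05 0 -1")

```text
clock: 1.95
eef_pos: [0.5921, 0.288, 0.0996]
tcp_rot: [0.009, 3.141, 0.0]
force: [-0.3, -0.0, 0.3]
gripper_width: 0.997
grasp_force: 0.0
```

```bash
python3 -c "
from d import *
g=MP+MR.apply([-.013,0,.0355]);delta(g,np.pi/2-.0066)"
```

```text
t 1.95 pos [0.5921 0.288  0.0996] shift [ 0.0023 -0.0026  0.0119] roll 0.0009 q [0.33 0.52 0.09 1.13 0.   0.34] tilt [ 0.001  0.    -1.   ]
```

Call:
step_arm(increments="0.002 -0.0025 0.006 0 -1; 0.002 -0.0025 0.012 0 -1; 0.002 -0.0025 0.012 0 -1; 0.002 -0.0025 0.012 0 0; 0.002 -0.0025 0.012 0 0.4")

```text
clock: 2.58
eef_pos: [0.5906, 0.2849, 0.0869]
tcp_rot: [0.011, 3.141, 0.0]
force: [0.4, -0.7, 0.2]
gripper_width: 0.605
grasp_force: 0.0
```

Call:
step_arm(increments="0 0 0 0 1; 0 0 0 0 1; 0 0 0 0 1; 0 0 0 0 1; 0 0 0 0 1")

```text
clock: 3.2
eef_pos: [0.5904, 0.2849, 0.0867]
tcp_rot: [0.011, 3.141, 0.0]
force: [1.5, 0.2, 0.1]
gripper_width: -0.002
grasp_force: 0.0
```

```bash
python3 -c "
from d import *
g=MP+MR.apply([-.013,0,.0355]);delta(g,np.pi/2-.0066);print(observe())"
```

```text
t 3.2 pos [0.5904 0.2849 0.0867] shift [ 0.0006  0.0006 -0.0009] roll -0.0002 q [0.33 0.53 0.06 1.1  0.   0.33] tilt [ 0.  0. -1.]
{'clock': 3.2, 'qpos': array([3.27192953e-01, 5.25083229e-01, 5.78415409e-02, 1.10341219e+00,
       9.59251071e-05, 3.33955081e-01]), 'joint_vel': array([-9.95387763e-04,  4.45550158e-04,  2.11625095e-05,  6.94457795e-04,
       -9.56550425e-05, -5.86058538e-04]), 'joint_torque': array([ 1.44805923e-03, -5.80465114e+01,  2.84942043e+01,  8.85658519e-04,
        6.32887713e-05,  2.26812199e-05]), 'eef_pos': array([0.59039488, 0.28488931, 0.08674012]), 'tcp_rot': array([1.06215449e-02, 3.14147109e+00, 2.15143099e-04]), 'force': array([1.51210813, 0.17219494, 0.0564379 ]), 'wrist_torque': array([-0.01416003,  0.0698727 , -0.02341893]), 'grasp_force': 0.0, 'gripper_width': -0.001707617547623754}
```

The fingers shut on nothing, so I need to look before doing anything else.

Run:
```python
from d import *
from cell import *
import cv2
a=snapshot("scene")["image"];b=snapshot("top")["image"]
cv2.imwrite("pics/s2.png",a[:,:,::-1]);cv2.imwrite("pics/t2.png",b[:,:,::-1])
a=a[120:230,200:300,::-1];b=b[140:240,150:250,::-1]
f=lambda i:cv2.resize(i,(400,440),interpolation=2)
cv2.imwrite("pics/g2.png",np.hstack([f(a),f(b)]))
print([proj(c,observe()["eef_pos"]) for c in "st"],[proj(c,observe()["eef_pos"]-[0,0,.019]) for c in "st"])
```

```text
[array([[242.71143827, 171.52032592]]), array([[199.81656479, 202.08269349]])] [array([[243.50614274, 178.4982266 ]]), array([[201.79233211, 203.73521404]])]
```

View pics/g2.png

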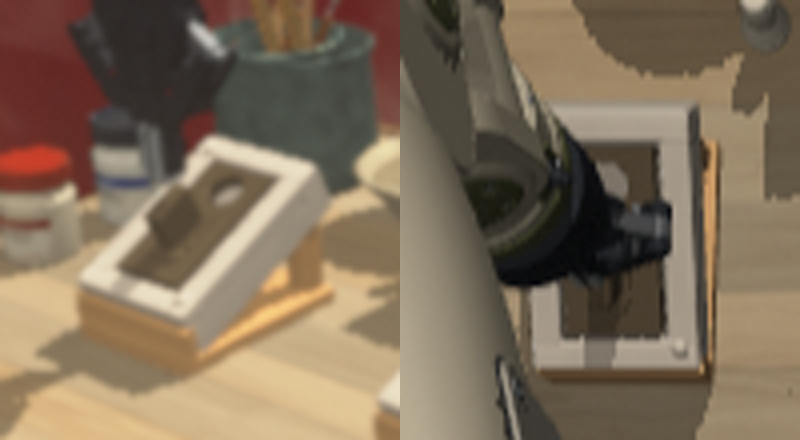

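Run:
```python
from d import *
import cv2
print("start TCP/tips",[proj(c,np.array([.2388,.5225,.211])-[0,0,d]).round(1).tolist() for c in "st" for d in (0,.006,.019)])
o=observe();p=o["eef_pos"]
out=[]
for c,fn,x,y,w,h in(("s","s2",195,100,90,120),("t","t2",165,140,90,120)):
    i=cv2.imread(f"pics/{fn}.png")[y:y+h,x:x+w]; i=cv2.resize(i,None,fx=4.4,fy=5 if 0 else 4.4,interpolation=2)
    for dz,col in((-.019,(0,0,255)),(0,(0,255,0)),(.054,(255,0,0)),(.1,(255,0,255))):
        q=((proj(c,p+[0,0,dz])[0]+.5-[x,y])*4.4).astype(int); cv2.circle(i,q.tolist(),4,col,1)
    for y_ in(-.057,.057):
        q=((proj(c,p+[0,y_,-.019])[0]+.5-[x,y])*4.4).astype(int); cv2.circle(i,q.tolist(),3,(0,255,255),1)
    out.append(i)
cv2.imwrite("pics/g3.png",np.hstack(out))
```

```text
start TCP/tips [[[36.0, 145.8]], [[36.9, 148.5]], [[38.9, 154.3]], [[51.6, 372.2]], [[53.3, 371.8]], [[56.9, 370.9]]]
```

View pics/g3.png

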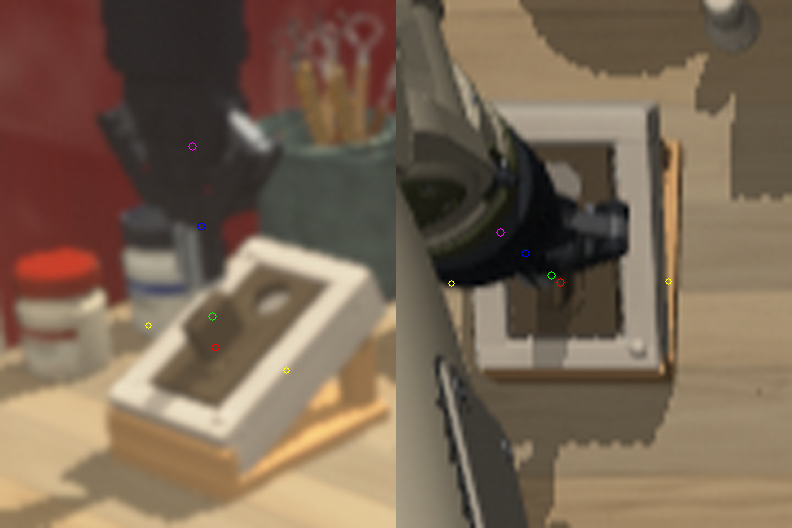

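The fingertips stand higher in the image than the reported pose implies: scene tip at crop (190,285), predicted (216,347). They closed above the nose. I'll raise the arm clear and measure the real tip offset.

Call:
step_arm(increments="0 0 -0.04 0 1; 0 0 -0.08 0 1; 0.05 0.02 -0.1 0 1; 0.05 0.02 -0.1 0 1; 0.05 0.02 -0.1 0 1")

```text
clock: 3.92
eef_pos: [0.5405, 0.3054, 0.1868]
tcp_rot: [0.01, 3.141, 0.0]
force: [-1.5, -0.8, -0.2]
gripper_width: -0.003
grasp_force: 0.0
```

Run:
```python
from d import *
from cell import snapshot
import cv2
o=observe();p=o["eef_pos"];print(p,o["tcp_rot"])
out=[]
for c,n,x,y,w,h in(("s","scene",190,60,80,110),("t","top",150,140,80,110)):
    im=snapshot(n)["image"][:,:,::-1]; cv2.imwrite(f"pics/{n}3.png",im)
    i=cv2.resize(im[y:y+h,x:x+w],None,fx=5,fy=5,interpolation=2)
    i=cv2.convertScaleAbs(i,alpha=2.0,beta=20)
    for dz,col in((-.019,(0,0,255)),(0,(0,255,0)),(.019,(0,255,255)),(.054,(255,0,0)),(.1,(255,0,255))):
        q=((proj(c,p+[0,0,dz])[0]+.5-[x,y])*5).astype(int); cv2.circle(i,q.tolist(),4,col,1)
    out.append(i)
cv2.imwrite("pics/g4.png",np.hstack(out))
```

```text
[0.54054339 0.30535879 0.18681405] [9.70236845e-03 3.14083524e+00 1.02707853e-04]
```

View pics/g4.png

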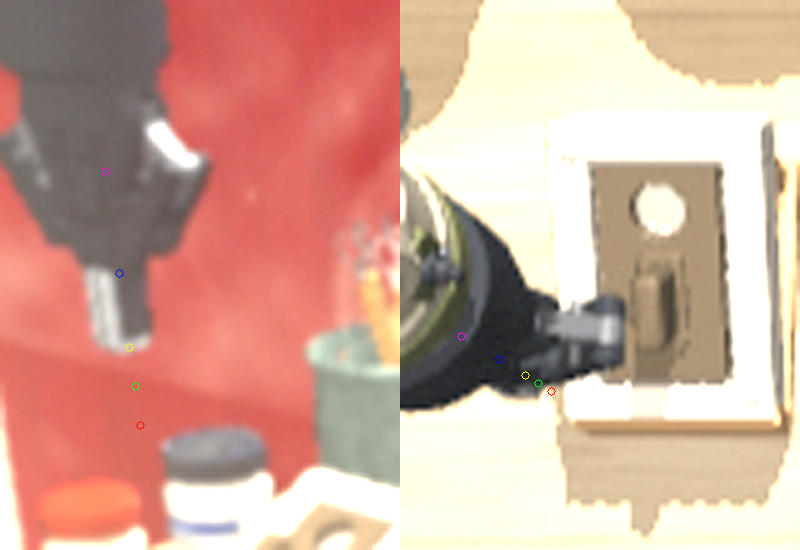

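The shut fingertips are at scene crop (122,348), which is about 19 mm behind the reported TCP, where the text says 19 mm ahead. Sideways they agree. So every z command must go 38 mm lower, and I'll watch the force on the way down.

Call:
step_arm(increments="-0.049 -0.02 0 0 -1; -0.049 -0.02 0.04 0 -1; -0.049 -0.02 0.08 0 -1; -0.049 -0.02 0.1 0 -1; -0.049 -0.02 0.1 0 -1")

```text
clock: 4.65
eef_pos: [0.588, 0.2836, 0.0834]
tcp_rot: [-0.012, -3.136, 0.003]
force: [-0.5, -0.4, 0.9]
gripper_width: 1.0
grasp_force: 0.0
```

```bash
python3 -c "
from d import *
g=MP+MR.apply([-.013,0,.0355])-[0,0,.038];delta(g,np.pi/2-.0066);print(observe()['gripper_width'],observe()['force'])"
```

```text
t 4.65 pos [0.588  0.2836 0.0834] shift [-0.002   0.002   0.0337] roll -0.0013 q [ 0.33  0.53  0.05  1.1  -0.    0.33] tilt [-0.005 -0.002 -1.   ]
1.0001852202891213 [-0.49961064 -0.44125354  0.92033527]
```

Call:
step_arm(increments="-0.001 0.001 0.012 0 -1; -0.001 0.001 0.022 0 -1; -0.001 0.001 0.03 0 -1; -0.001 0.001 0.03 0 -1; -0.001 0.001 0.03 0 -1")

```text
clock: 5.28
eef_pos: [0.5906, 0.286, 0.0571]
tcp_rot: [0.011, 3.141, 0.0]
force: [-0.1, 0.7, -0.6]
gripper_width: 0.999
grasp_force: 0.0
```

```bash
python3 -c "
from d import *
g=MP+MR.apply([-.013,0,.0355])-[0,0,.038];delta(g,np.pi/2-.0066);print(observe()['gripper_width'],observe()['force'])"
```

```text
t 5.275 pos [0.5906 0.286  0.0571] shift [ 0.0007 -0.0005  0.0074] roll -0.0001 q [0.33 0.55 0.02 1.04 0.   0.34] tilt [ 0.001  0.    -1.   ]
0.9987265618319463 [-0.11588268  0.68026953 -0.59364196]
```

Call:
step_arm(increments="0 -0.0005 0.004 0 -1; 0 -0.0005 0.004 0 0; 0 -0.0005 0.004 0 0.5; 0 -0.0005 0.004 0 1; 0 -0.0005 0.004 0 1", force=60)

```text
clock: 5.9
eef_pos: [0.5904, 0.2854, 0.0529]
tcp_rot: [0.011, 3.141, 0.0]
force: [-5.7, -1.6, 18.1]
gripper_width: 0.151
grasp_force: 60.0
```

Call:
step_arm(increments="0 0 0 0 1; 0 0 0 0 1; 0 0 0 0 1; 0 0 0 0 1")

```text
clock: 6.4
eef_pos: [0.5906, 0.2855, 0.053]
tcp_rot: [0.011, 3.141, 0.0]
force: [0.4, 0.6, 4.1]
gripper_width: 0.151
grasp_force: 59.4
```

Call:
step_arm(increments="0.0021 0 -0.0045 0 1; 0.0042 0 -0.009 0 1; 0.0063 0 -0.0135 0 1; 0.0085 0 -0.018 0 1; 0.0127 0 -0.027 0 1")

```text
clock: 7.02
eef_pos: [0.5772, 0.2854, 0.0798]
tcp_rot: [-0.011, -3.141, 0.0]
force: [-0.1, -0.3, -1.0]
gripper_width: 0.148
grasp_force: 58.9
```

Call:
step_arm(increments="0 0 -0.03 0 1; 0 0 -0.07 0 1; 0 0 -0.11 0 1; 0 0 -0.11 0 1; 0 0 -0.11 0 1")

```text
clock: 7.65
eef_pos: [0.5773, 0.2854, 0.1895]
tcp_rot: [-0.011, -3.141, -0.0]
force: [0.6, 0.1, -1.7]
gripper_width: 0.15
grasp_force: 58.9
```

Run:
```python
from d import *
from cell import snapshot
import cv2
o=observe();p=o["eef_pos"];print(p,o["tcp_rot"],o["force"],o["grasp_force"])
a=snapshot("scene")["image"][:,:,::-1]; b=snapshot("top")["image"][:,:,::-1]
cv2.imwrite("pics/s4.png",a);cv2.imwrite("pics/t4.png",b)
out=[cv2.resize(i[y:y+110,x:x+80],None,fx=5,fy=5,interpolation=2) for i,x,y in((a,200,90),(b,150,140))]
cv2.imwrite("pics/g5.png",cv2.convertScaleAbs(np.hstack(out),alpha=1.6,beta=10))
```

```text
[0.5773392  0.28540303 0.18954391] [-1.05839152e-02 -3.14148161e+00 -1.25568564e-05] [ 0.6137163   0.10415022 -1.73572719] 58.891621828079224
```

View pics/g5.png

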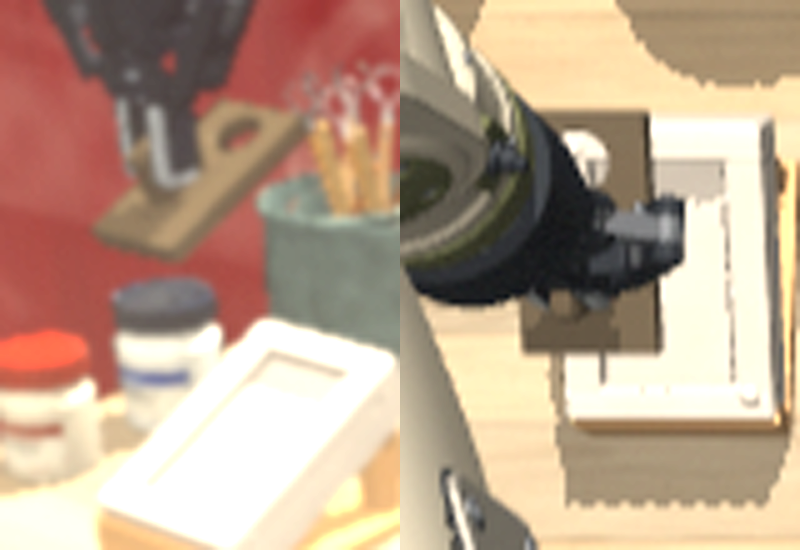

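The plate is held, tilted as it was in the mould and with the mould empty. Its eye is at scene (247.6,117.4); corners are at top (199.6,162.4) and (202,210). I'll fit the held pose and work out the peg targets.

```bash
cat > n.py <<'E'
from d import *
np.set_printoptions(precision=4,suppress=True)
O=[("s",219.4,136.4,-50,28,10),("s",260.6,114,50,-28,10),("s",245.6,110.4,50,28,10),("s",247.6,117.4,30,0,10),("s",234.7,140,-50,-28,10),
("t",173.6,162.4,50,28,10),("t",199.6,162.4,50,-28,10),("t",202,210,-50,-28,10),("t",174.4,210,-50,28,10)]
tcp=np.array([.57734,.28540,.18954])
p,r=fit(O,[.6,.285,.18,0,.43]);print("fit",p,np.degrees(p[3:]),r.round(1).tolist())
print("fit  eye-tcp",rot(p[3],p[4]).apply([.03,0,0])+p[:3]-tcp)
# by dead reckoning: the plate was at the mould origin when gripped with TCP here
g=np.array([.5906,.2855,.053]);print("reck eye-tcp",MP+MR.apply([.03,0,0])-g)
E
python3 n.py
```

```text
fit [ 0.6029  0.2841  0.1964 -0.0253  0.4332] [-1.4487 24.8227] [[-0.0, -0.2], [1.3, -0.2], [0.5, 0.0], [1.1, -0.2], [0.3, 0.5], [-1.9, -0.1], [-0.2, 0.3], [-0.4, 0.9], [0.1, 0.4]]
fit  eye-tcp [ 0.0527 -0.002   0.0195]
reck eye-tcp [ 0.0532 -0.0004  0.0207]
```

```bash
cat >> d.py <<'E'
E0=R.from_euler("z",-.1486+.0066).apply([.053,-.001,.020])
def eye_at(x,y,z): return BP+BR.apply([x,y,z])-E0
YB=np.pi/2-.1486
E
python3 -c "
from d import *
for z in(.06,.03,.003): print(eye_at(.035,0,z))
delta(eye_at(.035,0,.07),YB)"
```

```text
[ 0.53850946 -0.19967556  0.1203686 ]
[ 0.55476899 -0.20210967  0.09527472]
[ 0.56940257 -0.20430037  0.07269023]
t 7.75 pos [0.5767 0.2852 0.1882] shift [ 0.0402 -0.4843  0.0599] roll 0.1419 q [0.33 0.46 0.2  1.32 0.   0.34] tilt [-0.003 -0.001 -1.   ]
```

Call:
step_arm(increments="0.004 -0.04 0 0 1; 0.012 -0.09 0 0.03 1; 0.02 -0.14 0 0.06 1; 0.03 -0.19 0 0.09 1; 0.04 -0.24 0 0.12 1")

```text
clock: 8.38
eef_pos: [0.5346, 0.0443, 0.1883]
tcp_rot: [-0.2, -3.133, -0.0]
force: [-0.1, 0.3, 0.1]
gripper_width: 0.15
grasp_force: 58.9
```

```bash
python3 -c "
from d import *
delta(eye_at(.035,0,.07),YB)"
```

```text
t 8.375 pos [0.5346 0.0443 0.1883] shift [-0.0296 -0.2414  0.0595] roll 0.021 q [-0.07  0.25 -0.1   1.23 -0.    0.06] tilt [-0.002  0.    -1.   ]
```

Call:
step_arm(increments="-0.006 -0.05 0 0.01 1; -0.012 -0.1 0 0.02 1; -0.018 -0.15 0 0.021 1; -0.024 -0.2 0 0.021 1; -0.0296 -0.241 0 0.021 1")

```text
clock: 9.0
eef_pos: [0.5338, -0.1986, 0.1882]
tcp_rot: [-0.233, -3.131, -0.002]
force: [0.7, -0.4, -1.3]
gripper_width: 0.153
grasp_force: 58.9
```

Call:
step_arm(increments="0 0 0 0 1; 0 0 0.02 0 1; 0 0 0.035 0 1; 0 0 0.035 0 1; 0 0 0.035 0 1")

```text
clock: 9.62
eef_pos: [0.535, -0.1965, 0.1549]
tcp_rot: [0.231, 3.133, 0.0]
force: [0.2, -1.1, -1.2]
gripper_width: 0.153
grasp_force: 59.0
```

Run:
```python
from d import *
from cell import snapshot
import cv2
delta(eye_at(.035,0,.07),YB)
o=observe();p=o["eef_pos"];print(o["force"],o["grasp_force"])
a=snapshot("scene")["image"][:,:,::-1]; b=snapshot("top")["image"][:,:,::-1]
cv2.imwrite("pics/s6.png",a);cv2.imwrite("pics/t6.png",b)
out=[]
for c,i,x,y in(("s",a,370,130),("t",b,375,140)):
    k=cv2.resize(i[y:y+130,x:x+90],None,fx=4.4,fy=4.4,interpolation=2)
    for P,col in((p+E0,(0,0,255)),(p+E0+[-.004,0,.009],(0,255,255)),(BP+BR.apply([.035,0,.036]),(0,255,0)),(BP+BR.apply([.035,0,0]),(255,0,0))):
        cv2.circle(k,((proj(c,P)[0]+.5-[x,y])*4.4).astype(int).tolist(),4,col,1)
    out.append(k)
cv2.imwrite("pics/g6.png",np.hstack(out))
```

```text
t 9.625 pos [ 0.535  -0.1965  0.1549] shift [ 0.0016 -0.0026  0.0262] roll 0.0016 q [-0.49  0.33 -0.08  1.17  0.   -0.35] tilt [ 0.  0. -1.]
[ 0.15834494 -1.11296423 -1.24392196] 58.99406611919403
```

View pics/g6.png

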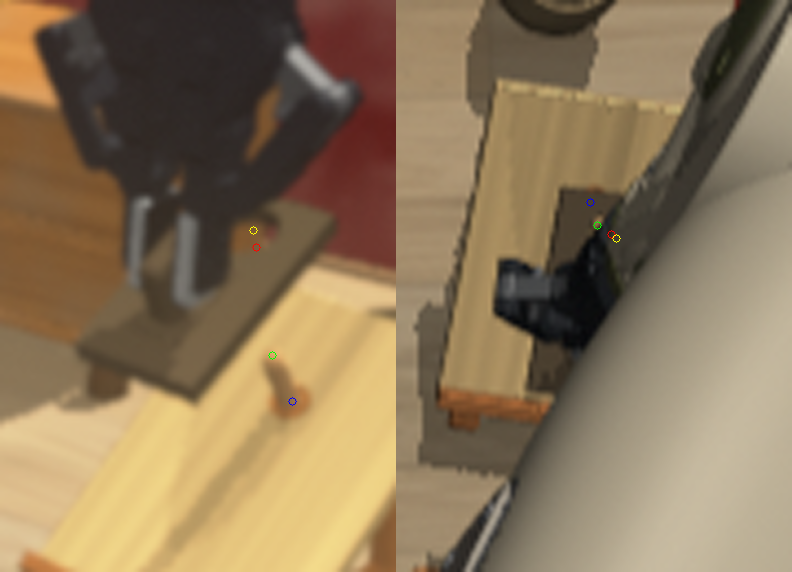

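The eye in scene is at (427,182), as predicted. The peg tip shows up under the eye in top at (421,190), so the two are aligned. I continue to the line of the peg.

Call:
step_arm(increments="0.0016 -0.0026 0.013 0.0016 1; 0.0016 -0.0026 0.026 0.0016 1; 0.0016 -0.0026 0.026 0.0016 1; 0.0016 -0.0026 0.026 0.0016 1")

```text
clock: 10.22
eef_pos: [0.5328, -0.1994, 0.1285]
tcp_rot: [-0.235, -3.132, -0.0]
force: [-1.1, -0.4, -1.2]
gripper_width: 0.148
grasp_force: 59.0
```

```bash
python3 -c "
from d import *
for z in(.07,.04,.02,.003): delta(eye_at(.035,0,z),YB)
print(observe()['force'])"
```

```text
t 10.225 pos [ 0.5328 -0.1994  0.1285] shift [-0.0002  0.0006 -0.0002] roll -0.0009 q [-0.5   0.34 -0.12  1.11  0.   -0.35] tilt [-0.  0. -1.]
t 10.225 pos [ 0.5328 -0.1994  0.1285] shift [-0.0166  0.0006  0.0248] roll -0.0009 q [-0.5   0.34 -0.12  1.11  0.   -0.35] tilt [-0.  0. -1.]
t 10.225 pos [ 0.5328 -0.1994  0.1285] shift [-0.0276  0.0006  0.0416] roll -0.0009 q [-0.5   0.34 -0.12  1.11  0.   -0.35] tilt [-0.  0. -1.]
t 10.225 pos [ 0.5328 -0.1994  0.1285] shift [-0.0369  0.0006  0.0558] roll -0.0009 q [-0.5   0.34 -0.12  1.11  0.   -0.35] tilt [-0.  0. -1.]
[-1.06332138 -0.36358882 -1.18998161]
```

Call:
step_arm(increments="-0.006 0.0005 0.009 0 1; -0.012 0.0005 0.018 0 1; -0.0166 0.0005 0.025 0 1; -0.022 0.0005 0.033 0 1; -0.0276 0.0005 0.0416 0 1")

```text
clock: 10.85
eef_pos: [0.5607, -0.2031, 0.0864]
tcp_rot: [-0.234, -3.133, -0.0]
force: [-0.8, -0.0, -1.0]
gripper_width: 0.152
grasp_force: 59.0
```

```bash
python3 -c "
from d import *
for z in(.02,.003): delta(eye_at(.035,0,z),YB)
print(observe()['force'],observe()['grasp_force'])"
```

```text
t 10.85 pos [ 0.5607 -0.2031  0.0864] shift [ 0.0005  0.0001 -0.0005] roll -0.0008 q [-0.48  0.42 -0.12  1.04  0.   -0.33] tilt [-0.  0. -1.]
t 10.85 pos [ 0.5607 -0.2031  0.0864] shift [-0.0088  0.0001  0.0137] roll -0.0008 q [-0.48  0.42 -0.12  1.04  0.   -0.33] tilt [-0.  0. -1.]
[-0.83966475 -0.01352623 -0.95333425] 58.99479925632477
```

No contact with the peg. I go on gently to the board, watching for contact.

Call:
step_arm(increments="-0.003 0 0.0045 0 1; -0.0055 0 0.0085 0 1; -0.0075 0 0.0115 0 1; -0.0075 0 0.0115 0 1")

```text
clock: 11.35
eef_pos: [0.5677, -0.2041, 0.0755]
tcp_rot: [-0.234, -3.133, -0.0]
force: [-1.1, 0.6, -0.4]
gripper_width: 0.15
grasp_force: 59.0
```

Call:
step_arm(increments="-0.0007 0 0.001 0 1; -0.0013 0 0.002 0 1; -0.0013 0 0.002 0 1")

```text
clock: 11.72
eef_pos: [0.569, -0.2043, 0.0736]
tcp_rot: [0.235, 3.133, 0.0]
force: [-0.0, 0.7, -0.2]
gripper_width: 0.146
grasp_force: 59.0
```

Call:
step_arm(increments="-0.0007 0 0.001 0 1; -0.0013 0 0.002 0 1; -0.0013 0 0.002 0 1")

```text
clock: 12.1
eef_pos: [0.5703, -0.2045, 0.0716]
tcp_rot: [0.235, 3.133, 0.0]
force: [0.6, 0.0, -0.7]
gripper_width: 0.15
grasp_force: 59.2
```

Call:
step_arm(increments="-0.0007 0 0.001 0 1; -0.0007 0 0.001 0 1")

```text
clock: 12.35
eef_pos: [0.5704, -0.2045, 0.0711]
tcp_rot: [-0.235, -3.132, 0.0]
force: [-4.1, 1.0, 4.5]
gripper_width: 0.151
grasp_force: 59.9
```

Contact along the board normal, 4–6 N, with the plate against the board. I open the fingers.

Call:
step_arm(increments="0 0 0 0 0.6; 0 0 0 0 0.3; 0 0 0 0 0; 0 0 0 0 -0.3; 0 0 0 0 -0.3")

```text
clock: 12.98
eef_pos: [0.571, -0.2046, 0.0705]
tcp_rot: [0.234, 3.133, 0.0]
force: [-0.2, -0.3, 0.1]
gripper_width: 0.654
grasp_force: 0.0
```

Call:
step_arm(increments="0 0 -0.005 0 -0.3; 0 0 -0.015 0 -0.3; 0 0 -0.035 0 -0.3; 0 0 -0.065 0 -0.3; 0 0 -0.1 0 -0.3")

```text
clock: 13.6
eef_pos: [0.5708, -0.2045, 0.1719]
tcp_rot: [-0.234, -3.133, -0.0]
force: [0.6, 0.3, 0.1]
gripper_width: 0.647
grasp_force: 0.0
```

Call:
step_arm(increments="0.05 0.05 -0.03 0 -0.3; 0.1 0.1 -0.05 0 -0.3; 0.1 0.15 -0.05 0 -0.3; 0.1 0.2 -0.05 0 -0.3; 0.1 0.2 -0.05 0 -0.3")

```text
clock: 14.22
eef_pos: [0.502, 0.0114, 0.2221]
tcp_rot: [0.225, 3.131, 0.001]
force: [-0.6, -0.8, 0.4]
gripper_width: 0.652
grasp_force: 0.0
```

No pictures are left to view, so I check the resting pose numerically: difference against the first pictures, then fit the plate's silhouette in both views.

```bash
cat > v.py <<'E'
from d import *
from cell import snapshot
import cv2
K=4
def poly(c,pts): return cv2.convexHull(((proj(c,pts)+.5)*K).astype(np.float32)).astype(np.int32)
def box(x0,x1,y0,y1,z0,z1): return np.array([[x,y,z] for x in(x0,x1) for y in(y0,y1) for z in(z0,z1)])/1e3
P=box(-50,50,-28,28,0,10);N=box(-29,5,-7,7,10,41)
ob={}
for c,n,roi in(("s","scene",(360,180,490,300)),("t","top",(380,150,460,250))):
    im=snapshot(n)["image"]; i0=cv2.imread(f"pics/{n}0.png")[:,:,::-1]
    cv2.imwrite(f"pics/{n}9.png",im[:,:,::-1])
    m=np.zeros(im.shape[:2],np.uint8);x0,y0,x1,y1=roi
    v=im.astype(int).sum(2);d=(i0.astype(int).sum(2)-v)>70
    m[y0:y1,x0:x1]=d[y0:y1,x0:x1]; ob[c]=cv2.resize(m,None,fx=K,fy=K,interpolation=0)
    print(n,m.sum())
def cost(q):
    ex,ey,ez,yaw,pit=q; s=[]
    Rp=BR*R.from_euler("ZY",[yaw,pit]); t=BP+BR.apply([ex,ey,ez])-Rp.apply([.03,0,0])
    for c in"st":
        r=np.zeros_like(ob[c]);
        for b in(P,N): cv2.fillPoly(r,[poly(c,Rp.apply(b)+t)],1)
        s.append((r&ob[c]).sum()/(r|ob[c]).sum())
    return -sum(s)
from scipy.optimize import differential_evolution as de
r=de(cost,[(-.03,.06),(-.03,.03),(-.004,.03),(-.6,.6),(-.3,.3)],seed=1,maxiter=40,popsize=12);print("eye in board, yaw, pitch",r.x.round(4),"IoU sum",r.fun)
print("nominal hang",cost([.0275,0,0,0,0]))
E
python3 v.py
```

```text
scene 1801
top 1305
eye in board, yaw, pitch [ 0.0258  0.0005  0.0009 -0.0342 -0.0097] IoU sum -1.5264528975117593
nominal hang -1.4815577805847757
```

```bash
python3 -c "
from cell import *
print(close_job())"
```

```text
the job is handed in; nothing more can be done
None
```

The job is handed in with no verdict shown: my last image fit has the hook plate hanging by its eye on the peg, nose outward, flat to the board within about 0.01 rad and about 0.03 rad off straight down.

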